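Stand a fallen bracket up in the checking fixture and swing the gauge over it

ROBOT

A 6-joint arm with a two-finger parallel gripper is mounted at the origin on the work surface. World frame = base frame: x ahead of the robot, y to its left, z up, the work surface at z = 0. Lengths are in mm, angles in rad, forces in N, time in s.
With the tool pointing down it reaches from about 250 to 775 mm from the base axis. Payload 4 kg.
Tool frame: the origin (TCP) lies at the very end of the fingers, on their centre line; the grasp point (between the pads) lies behind it (grip_point_offset is the z of the grasp point in the tool frame, in mm); z points along the fingers, y is the line along which they close (so a half turn about z gives the same grasp; the last joint's range is limited). The gripper opens to 85 mm and grips with 20 to 120 N. Pads are 22 mm wide; open, the fingers measure 114 mm over their backs; the gripper's body (76 mm by 85 mm) begins 54 mm behind the grasp point. The pads swing forward as they close: fully open they stand 13 mm farther back than shut.
Start: joints at [-1.412, 0.087, 1.371, -0, 1.684, -0.103], TCP at [142.347, -531.277, 231.341] pointing down, gripper open.
Joint ranges: [-3.1, 3.1], [-0.76, 2.03], [0.27, 2.55], [-1.08, 4.22], [0.17, 2.65], [-2.57, 2.57]. Speed limits (rad/s): [2.79, 2.79, 3.14, 3.14, 3.14, 3.14].

INTERFACE

Orientations are given as a unit quaternion [x, y, z, w].
In Python, from cell import get_state, capture, close_job, grip_point_offset gives the robot as it stands.
- The arm moves only by the tool move_arm, never from a script. Its argument "plan" is a list of rows, each a list of 2 entries, a list of its own where there are three numbers: the shift along the tool's x, y, z each as a share of 40 mm, from -1 to 1, then the turn, a rotation vector about the tool's x, y, z each as a share of 0.1 rad, from -1 to 1. A call has exactly 5 rows; each row shifts and turns the commanded pose from where the row before left it, along the tool's axes as they then stand; what a row does not reach is not made up. A row lasts 1/10 s, in which the tool goes at most 50 mm and 8.59 degrees, less where a joint would pass 70% of its speed; a pose out of reach is approached as far as the arm can. A call with a number of a shift or a turn outside -1 to 1 is refused whole. A call with a gripper value outside its range is refused whole. "jaw" is the opening, from -1 (shut) to 1 (fully open), set as the call begins (left out, the last holds). The fingers move at their own pace and stop on an object; the grip force is fixed at half the most. Time passes only in rows, so rows that do not move let the fingers close, or fill a call up. It gives the time, the measured TCP pose, the force, the opening and the grip force at its end, in the units of the state.
- get_state(): the state, without advancing time (a new reading comes with each control period).
- capture(name): name is "side" or "top" or "wrist"; returns a dict with "frame" (480x640x3 uint8, red, green, blue), "range_z" (480x640 float32, mm along the optical axis (not along the pixel's ray), 0 where there is no reading), "fx", "fy", "cx", "cy" (pixels), "xyz" and "rotation" of the camera in the world. Camera axes: x right, y down, z forward; pixel columns grow to the right and rows downward; lengths in mm; the calibration is good to about 2 mm. A picture is of the moment at which its call begins.
- close_job(): hands the job in; it is judged then, once.
The state is a dict: "time_s": time; "qpos": joint angles; "qvel": joint speeds; "effort": joint torques, N m; "position": TCP position; "tcp_rot": TCP orientation; "ft_force": force on the tool from outside, world axes, zero at the start; "torque": the same for the moment, N m; "width": finger opening in mm; "grasp_force": force on a finger pad.
Only numpy, scipy, OpenCV 4.12 (cv2) and the standard library are available. Lean on these libraries where they do the work, as an engineer would, in place of code of your own. Each camera call takes 0.05 s, during which the arm holds its last target. There are 200 camera calls.

TASK

The bracket lying on its back on the checking fixture's plate has to be gauged. By pushing only, never picking it up, tip it up onto its foot and slide it fully home with the front of its foot flush against the stop rail; then push the hinged gauge over from behind so that it comes down onto its rest with its lip behind the bracket. Leave everything else on the plate and the table as it stands.

Things in the scene. Friction and masses are not known exactly. Their poses are not given: they have to be found in the camera images.
- bracket: Welded steel bracket, 0.75 kg, L-shaped: foot plate 70 (x) x 90 (y) x 8 mm; upright plate 70 wide, 6 thick at the foot's -y end, outer faces flush, its top 85 mm above the foot's underside. Origin: centre of the foot's underside; z up when it stands, y from the upright to the toe. Starts on its back: z away from the stop rail, y up, the foot at the end nearer the rail.
- bracket_heel (a point): middle of the heel edge, where the foot's underside meets the upright's outer face (bracket y = -45 mm). Pushed railwards high on the foot's inner face, the bracket turns over this edge, passes balance at about 40 degrees and falls onto its foot. Centre of mass 23 mm above the foot's underside, 27 mm from the heel; friction on the plate 0.5 to 0.7; starts at fixture y = -125 to -80.
- bracket_toe (a point): middle of the front lower edge of the foot, bracket origin +45 mm in y; it must meet the stop rail
- bracket_bush (a point): middle of the free end of the bush, 30 mm diameter, that stands out 16 mm from the upright's inner face, 60 mm above the foot's underside. Two triangular gussets, 34 mm, fill the corner of the L near its side edges (30 mm either side of the middle).
- fixture: Checking fixture, fixed: aluminium plate 260 (x) x 380 (y) x 16 mm, y = -230 to +150; z up. Origin: at table height (16 mm under the plate's top), below where the bracket's origin is when home; home, the bracket's axes point as the fixture's. Behind the rail two hinge cheeks carry the gauge: together 78 mm wide, y = 70 to 102, tops 122 mm above the table.
- stop_face (a point): middle of the top edge of the stop rail's stop face, fixture x = 0, y = +45 mm, 30 mm above the table (14 above the plate). The dark steel rail is 130 mm long (x) and 14 mm wide; the foot may meet it up to 35 mm either side of its middle. Once up, the bracket must slide about 35 to 80 mm along the fixture's +y.
- gauge (a joint): swing gauge angle, rad: 0 = down on its rest, arm level towards fixture -y; pi/2 upright; starts 1.8 to 2.05 (leaning back, +y), stop at 2.05. 0.22 kg, hinge friction 0.03 N m, damping 0.12 N m s: pushed below about 1.2 rad it sinks to its rest alone in 1 to 3 s. Down, it clears the bracket's top by 4 mm and its lip is 4 mm behind a bracket that is home; else it lands on the bracket.
- gauge_hinge (a point): middle of the gauge's hinge axis: fixture x = 0, y = +85 mm, 110 mm above the table; the axis runs along the fixture's x
- gauge_end (a point): middle of the free end of the gauge arm, on its outer face (the upper face when down), which is the face to push on. The steel arm is 50 mm wide, 10 mm thick and ends 142 mm from the hinge axis; the lip at its end is 8 mm thick and reaches 30 mm below the arm.
- pin_gauge: pin gauge standing on the plate near an edge, head down (22 mm diameter, 62 mm high), origin under its centre; leave it
- setting_block: steel setting block 22 x 35 x 40 mm high on the plate near an edge, origin under its centre; leave it
- marker: paint marker standing on the plate near an edge, 21 mm diameter, 92 mm high, origin under its centre; leave it
- bracket_b: a bracket like the first, already checked, standing on the table to the left; leave it
- bracket_c: another checked bracket standing on the table to the left; leave it
- hammer: hammer 280 mm long lying on the table to the right; leave it
Things that resemble listed ones, but are neither listed nor needed, are in the scene too. Leave any pink or yellow look-alike of the bracket alone.

How it is judged (in metres and radians):
On the way, in this order (a step that is already met when the one before it is completed fails the run):
1. the bracket stands on its foot on the plate (angle between bracket's own z axis and vertical below 0.08 rad and z of bracket in the frame of fixture between 0.01 and 0.021 m), for 0.2 s.
2. the bracket is home against the stop rail while the gauge is still open (all of step 1 and y of bracket in the frame of fixture between -0.004 and 0.004 m and x of bracket in the frame of fixture between -0.035 and 0.035 m and y of bracket_toe in the frame of fixture above 0.038 m and angle between the y axis of bracket and the y axis of fixture, either way round below 0.06 rad and value of joint gauge above 1.2 rad), for 0.2 s.
At the end, for the whole second after the job is handed in: The bracket stands on its foot on the plate (tilt under 0.08 rad), toe towards the stop rail within 4 mm of touching it and square to it within 0.06 rad, within 35 mm of the rail's middle; the gauge is down on its rest (joint under 0.04 rad); all at rest (all of step 1 and y of bracket in the frame of fixture between -0.004 and 0.004 m and x of bracket in the frame of fixture between -0.035 and 0.035 m and y of bracket_toe in the frame of fixture above 0.038 m and angle between the y axis of bracket and the y axis of fixture, either way round below 0.06 rad and value of joint gauge below 0.04 rad and linear speed of bracket below 0.02 m/s and velocity of joint gauge between -0.05 and 0.05 rad/s).
It fails at once if the bracket is lifted: its heel rises more than 20 mm off the plate, or its origin more than 65 mm above the plate (height (world z) of bracket_heel above 0.036 m or height (world z) of bracket above 0.081 m).
It fails at once if one of the other things is moved by more than 20 mm (distance of any of pin_gauge, setting_block, marker, bracket_b, bracket_c, hammer from where it was at the start of the episode above 0.02 m).
It fails at once if one of the other standing things is tipped over (angle between any of pin_gauge, setting_block, marker, bracket_b, bracket_c's own z axis and vertical above 0.4 rad).
It also fails if it takes over 64 s, if anything falls off the work surface, if the arm or the gripper's body presses on something with over 40 N, if the wrist force passes 120 N, or if a joint passes its speed limit or range.

## Working session

There is one attempt and no reset: what is moved stays moved. The work goes in short steps, Python scripts to look and compute and a tool call to move; the robot and the scene stay as the last step left them, time stands still between calls to the robot, and variables do not carry over. Pictures are saved under pics/ and viewed, at most 10 in all, crops included, and the job is handed in when it is done.

Besides the shell and the picture viewer there is one more tool, called after "Emit:" by a JSON object that holds its "op" and its "data". move_arm: Moves the arm, as the interface text tells. Shift numbers are shares of 40 mm and turn numbers shares of 0.1 rad, none past 1 either way. Its arguments: {"type":"object","properties":{"plan":{"type":"array","items":{"type":"array"}},"jaw":{"type":"number"}},"required":["plan"]}

```bash
mkdir -p pics; ls
python3 - <<'E'
from cell import *
import cv2,numpy as np
s=get_state();print({k:np.round(v,3).tolist() for k,v in s.items()},grip_point_offset)
for n in("top","side"):
    c=capture(n);np.savez(n+"0.npz",**c)
    cv2.imwrite(f"pics/{n}0.png",c["frame"][:,:,::-1]);print(n,c["fx"],c["cx"],c["cy"],np.round(c["xyz"],1),np.round(c["rotation"],3).tolist())
E
```

```text
pics
{'time_s': 0.0, 'qpos': [-1.412, 0.088, 1.372, 0.0, 1.684, -0.103], 'qvel': [-0.0, -0.0, -0.0, -0.0, 0.001, 0.0], 'effort': [0.0, -35.187, -31.327, -0.0, 0.011, 0.0], 'position': [142.271, -530.758, 230.102], 'tcp_rot': [0.991, 0.131, -0.0, -0.001], 'ft_force': [-0.083, -1.023, -0.009], 'torque': [0.009, 0.007, -0.008], 'grasp_force': 0.0, 'width': 85.201} -18.700000000000003
top 570.75737495914 331.35610047363735 241.5478505463259 [ 217.3  -17.1 1510.6] [-0.702, 0.705, -0.074, 0.072]
side 499.7652996180389 322.5558935616844 243.47045846712152 [1201.4  494.3  787.4] [0.393, 0.808, -0.396, -0.192]
```

View pics/top0.png

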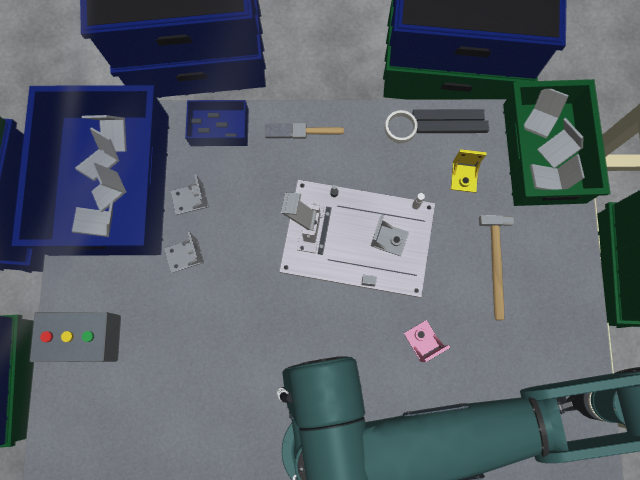

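View pics/side0.png

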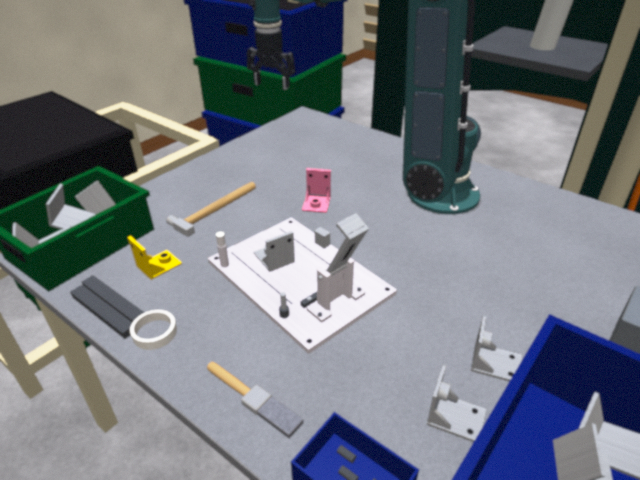

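```bash
cat > h.py <<'E'
import numpy as np,cv2
from scipy.spatial.transform import Rotation as R
def cloud(c):
    v,u=np.mgrid[:480,:640];z=c["range_z"]
    p=np.dstack([(u-c["cx"])/c["fx"]*z,(v-c["cy"])/c["fy"]*z,z])@R.from_quat(c["rotation"]).as_matrix().T+c["xyz"]
    p[z==0]=np.nan;return p
def ray(c,uv,h):
    uv=np.atleast_2d(uv);d=np.c_[(uv[:,0]-c["cx"])/c["fx"],(uv[:,1]-c["cy"])/c["fy"],np.ones(len(uv))]@R.from_quat(c["rotation"]).as_matrix().T
    return c["xyz"]+d*((h-c["xyz"][2])/d[:,2])[:,None]
E
python3 - <<'E'
from h import *
t=np.load("top0.npz");p=cloud(t)
f=t["frame"].astype(int)
roi=np.zeros((480,640),bool);roi[170:305,270:445]=1
m=((f.min(2)>165)&roi).astype(np.uint8)
m=cv2.morphologyEx(m,cv2.MORPH_CLOSE,np.ones((5,5)))
n,l,s,_=cv2.connectedComponentsWithStats(m);k=1+s[1:,4].argmax()
cs=cv2.findContours((l==k).astype(np.uint8),0,2)[0];ct=max(cs,key=cv2.contourArea)
w=ray(t,ct[:,0].astype(float),16)[:,:2].astype(np.float32)
r=cv2.minAreaRect(w);print("plate",r,cv2.boxPoints(r).round(1).tolist())
print("plate z",np.nanmedian(p[(l==k)][:,2]))
b=cv2.boxPoints(r)
# long axis towards +y world
e=b-np.roll(b,1,0);e=e[np.argmax(np.hypot(*e.T))];e=e/np.hypot(*e);e*=np.sign(e[1]);
ex=np.array([e[1],-e[0]]);o=np.array(r[0])+40*e
print("yaw",np.arctan2(-e[0],e[1]),"origin",o,"ex",ex)
np.savez("fix.npz",o=o,ex=ex,ey=e)
for name in("top","side"):
    q=cloud(np.load(name+"0.npz"));q=q.reshape(-1,3);q=q[~np.isnan(q[:,0])]
    fx=np.c_[(q[:,:2]-o)@ex,(q[:,:2]-o)@e,q[:,2]]
    fx=fx[(abs(fx[:,0])<130)&(fx[:,1]>-230)&(fx[:,1]<155)]
    g=np.full((20,26),0)
    for a,bb,z in fx:
        i=int((bb+230)//15);j=int((a+130)//13)
        if 0<=i<26 and 0<=j<20:g[j,i]=max(g[j,i],int(z))
    print(name,"rows x -130.., cols y -230.. step 15");print(g)
E
```

```text
plate ((554.63525390625, -95.83650207519531), (379.09222412109375, 280.47430419921875), 79.56412506103516) [[382.3999938964844, -256.79998779296875], [658.2000122070312, -307.6000061035156], [726.9000244140625, 65.19999694824219], [451.1000061035156, 116.0]]
plate z 15.274297554194163
yaw -0.18214042 origin [561.88065434 -56.49816895] ex [ 0.9834583  -0.18113501]
top rows x -130.., cols y -230.. step 15
[[ 20  24  22  22  20  24  23  20  62  61  60  22  21  21  21  27  23  21
   20  22  23  20  20  19  22  20]
 [ 22  21  25  21  20  22  24  22  61  60  56  23  23  21  25  20  21  21
   19  21  20  21  27  20  20  16]
 [ 20  21  21  21  21  20  21  26  23  23  22  22  23  20  22  23  20  18
   19  21  24  25  21  20  20  20]
 [ 20  25  18  22  21  23  22  20  19  23  19  21  19  20  19  22  21  21
   24  23  22  20  24  18  22  21]
 [ 22  19  26  22  20  24  25  19  19  21  19  23  21  19  21  22  21  21
   34  31  31  34  34  22  23  16]
 [ 20  18  20  25  19  20  23  19  20  23  22  22  21  23  20  25  22  22
   35  36 118 113  29  22  20  18]
 [ 18  21  20  19  22  29  29  19  22  
[... 3010 characters left out ...]
21  19  19
   32  32  29  32  34  19  19  20]
 [ 18  18  20  19  18  19  19  19  19  20  19  19  21  19  20  19  19  19
   32  33  29  28  32  20  19  19]
 [ 17  20  18  19  19  21  19  19  21  18  18  19  20  20  19  19  21  20
   19  19  19  19  20  19  19  18]
 [  0  16  19  20  17  19  20  21  19  20  18  20  20  19  20  19  17  15
   41  20  19  19  20  19  20  19]
 [ 19  20 109 110  77  20  20  20  18  19  20  19  19  19  19  18  18  79
   80  35  19  22  18  19  20  18]
 [ 19  20 109 109 106  18  18  19  20  20  18  18  19  20  19  19  19  40
   75  20  19  20  19  21  19  18]
 [ 19  19  20  18  19  19  19  21  18  18  19  18  17  17  19  19  17  18
   20  19  19  19  19  19  19  17]]
```

Run:
```python
from h import *
F=np.load("fix.npz");o,ex,ey=F["o"],F["ex"],F["ey"]
def fr(q):return np.c_[(q[:,:2]-o)@ex,(q[:,:2]-o)@ey,q[:,2]]
for it in range(2):
  Q=[]
  for n in("top","side"):
    c=np.load(n+"0.npz");q=cloud(c).reshape(-1,3);f=c["frame"].reshape(-1,3).astype(int);k=~np.isnan(q[:,0]);q,f=q[k],f[k]
    if n=="top":zoff=0
    Q.append((fr(q),f,n))
  ED={"-x":[], "+x":[], "-y":[], "+y":[]}
  for q,f,n in Q:
    k=(q[:,2]>9)&(q[:,2]<24)&(f.min(1)>150)&(abs(q[:,0])<165)&(q[:,1]>-260)&(q[:,1]<180);a=q[k]
    for nm,i,sg in(("-x",0,-1),("+x",0,1),("-y",1,-1),("+y",1,1)):
        j=1-i;L=[]
        lo,hi=(-200,120) if i==0 else (-100,90)
        for s in range(lo,hi,10):
            b=a[(a[:,j]>=s)&(a[:,j]<s+10)]
            if len(b)>5:L.append((s+5,np.sort(sg*b[:,i])[-3]*sg))
        L=np.array(L)
        pf=np.polyfit(*L.T,1)
        for _ in range(3):
            r=abs(np.polyval(pf,L[:,0])-L[:,1]);L=L[r<=max(2,np.median(r)*2)];pf=np.polyfit(*L.T,1)
        print(n,nm,"slope %.4f at0 %.1f mid %.1f n%d"%(pf[0],pf[1],np.polyval(pf,-40 if i==0 else 0),len(L)))
  break
for q,f,n in Q:
    for nm,b in(("foottop",(q[:,2]>85)&(q[:,1]>-140)&(q[:,1]<-55)&(abs(q[:,0])<70)),
      ("rail",(q[:,2]>26)&(q[:,2]<40)&(q[:,1]>35)&(q[:,1]<66)&(abs(q[:,0])<90)),
      ("bush",(q[:,2]>36)&(q[:,2]<55)&(q[:,1]>-170)&(q[:,1]<-132)&(abs(q[:,0])<50)),
      ("gauge",(q[:,2]>225)&(q[:,1]>60)&(abs(q[:,0])<60)),
      ("marker",(q[:,2]>85)&(q[:,1]<-160)&(q[:,0]>60)),("pin",(q[:,2]>60)&(q[:,1]>0)&(q[:,0]>60)),("block",(q[:,2]>48)&(q[:,0]<-80))):
        r=cv2.minAreaRect(q[b][:,:2].astype(np.float32));print(n,nm,b.sum(),np.round(r[0],1),np.round(r[1],1),round(r[2],1),"med z",np.median(q[b][:,2]).round(1),"lo",np.percentile(q[b],3,0).round(),"hi",np.percentile(q[b],97,0).round())
```

```text
top -x slope -0.0002 at0 -138.5 mid -138.5 n31
top +x slope -0.0005 at0 117.0 mid 117.0 n26
top -y slope 0.0020 at0 -228.0 mid -228.0 n19
top +y slope -0.1083 at0 141.1 mid 141.1 n11
side -x slope -0.0027 at0 -137.5 mid -137.4 n22
side +x slope -0.0000 at0 119.4 mid 119.4 n32
side -y slope 0.0122 at0 -228.3 mid -228.3 n14
side +y slope -0.0002 at0 147.7 mid 147.7 n19
top foottop 93 [  5.  -85.3] [ 8.  73.2] 81.4 med z 104.7 lo [-31. -92.  93.] hi [ 37. -78. 111.]
top rail 229 [ 7.  54.3] [ 23.5 166. ] 88.2 med z 30.0 lo [-72.  45.  26.] hi [86. 59. 36.]
top bush 56 [  -4.5 -142.7] [26.1 21.4] 4.2 med z 38.3 lo [ -17. -153.   36.] hi [   7. -133.   45.]
top gauge 358 [-10.9 128. ] [50.6 38.8] 0.1 med z 245.5 lo [-35. 110. 234.] hi [ 13. 146. 254.]
top marker 4472 [ 293.9 -380. ] [319.9 491. ] 12.1 med z 115.7 lo [ 155. -633.   87.] hi [ 481. -330.  127.]
top pin 6060 [173.9 448.4] [233.  802.8] 4.9 med z 123.7 lo [ 70. 504.  62.] hi [239. 833. 173.]
top block 36359 [-345.4  133.4] [1363.4  489.7] 86.7 med z 584.7 lo [-494. -511.   66.] hi [-114.  770.  651.]
side foottop 284 [  5.5 -86.4] [12.3 70.8] 81.6 med z 99.0 lo [-27. -93.  86.] hi [ 39. -78. 108.]
side rail 119 [49.3 53.8] [24.1 81.1] 89.8 med z 30.7 lo [14. 43. 27.] hi [55. 64. 34.]
side bush 10 [   7.1 -148.7] [21.7  2.8] 54.4 med z 39.6 lo [   1. -156.   36.] hi [  12. -140.   42.]
side gauge 548 [ -9.7 129.1] [38.1 53.8] 89.2 med z 244.5 lo [-33. 113. 228.] hi [ 15. 147. 254.]
side marker 5647 [ 295.3 -383.1] [317.4 495.7] 11.7 med z 110.0 lo [ 159. -631.   86.] hi [ 466. -317.  127.]
side pin 1965 [189.  292.9] [236.6 495.1] 5.1 med z 169.7 lo [ 64. 309.  60.] hi [296. 537. 173.]
side block 44348 [-1156.5 -1214.5] [3415.8 2717. ] 22.0 med z 182.6 lo [-1580. -2309.    54.] hi [-108.  623.  525.]
```

Emit:
{"op": "move_arm", "data": {"plan": [[[1,-0.5,0],[0,0,0]],[[1,-0.5,0],[0,0,0]],[[1,-0.5,0],[0,0,0]],[[1,-0.5,0],[0,0,0]],[[1,-0.5,0],[0,0,0]]], "jaw": -0.5}}

```text
time_s: 0.6
position: [310.5, -381.4, 230.8]
tcp_rot: [0.991, 0.13, -0.0, -0.0]
ft_force: [0.4, -0.8, -0.3]
width: 21.3
grasp_force: 0.0
```

Emit:
{"op": "move_arm", "data": {"plan": [[[1,-0.5,0],[0,0,0]],[[1,-0.5,0],[0,0,0]],[[1,-0.5,0],[0,0,0]],[[1,-0.5,0],[0,0,0]],[[1,-0.5,0],[0,0,0]]]}}

```text
time_s: 1.1
position: [477.9, -233.0, 230.8]
tcp_rot: [0.991, 0.131, -0.0, -0.0]
ft_force: [0.7, -0.1, -0.8]
width: 21.3
grasp_force: 0.0
```

Emit:
{"op": "move_arm", "data": {"plan": [[[0,0,0],[0,0,-1]],[[0,0,0],[0,0,-1]],[[0,0,0],[0,0,-1]],[[0,0,0],[0,0,-1]],[[0,0,0],[0,0,-1]]]}}

```text
time_s: 1.6
position: [476.8, -234.3, 230.6]
tcp_rot: [0.928, 0.374, -0.0, -0.001]
ft_force: [-0.5, 0.0, -0.2]
width: 21.2
grasp_force: 0.0
```

Emit:
{"op": "move_arm", "data": {"plan": [[[0,0,0],[0,0,-1]],[[0,0,0],[0,0,-1]],[[0,0,0],[0,0,-1]],[[0,0,0],[0,0,-1]],[[0,0,0],[0,0,-0.75]]]}}

```text
time_s: 2.1
position: [476.7, -234.4, 230.6]
tcp_rot: [0.814, 0.581, -0.0, -0.001]
ft_force: [0.4, -0.3, 0.5]
width: 21.4
grasp_force: 0.0
```

Emit:
{"op": "move_arm", "data": {"plan": [[[0.5,0.25,0.5],[0,0,0]],[[0.5,0.25,0.5],[0,0,0]],[[0.5,0.25,0.5],[0,0,0]],[[0.42,0.25,0.5],[0,0,0]],[[0,0,0],[0,0,0]]]}}

```text
time_s: 2.6
position: [538.9, -172.6, 146.7]
tcp_rot: [0.814, 0.581, -0.002, -0.004]
ft_force: [-1.0, -0.2, -0.1]
width: 21.3
grasp_force: 0.0
```

Run:
```python
from h import *
from cell import *
s=get_state();print(s["position"],s["tcp_rot"])
for n in("wrist","side"):
    c=capture(n);np.savez(n+"1.npz",**c);cv2.imwrite(f"pics/{n}1.png",c["frame"][:,:,::-1])
a=cv2.imread("pics/wrist1.png");b=cv2.imread("pics/side1.png")[180:340,160:420]
a=cv2.resize(a,(400,300));b=cv2.resize(b,(400,246));b=cv2.copyMakeBorder(b,0,54,0,0,0)
cv2.imwrite("pics/v1.png",np.hstack([a,b]))
```

```text
[ 538.85841319 -172.61699276  146.72184301] [ 0.81400588  0.5808419  -0.00180776 -0.00372061]
```

View pics/v1.png

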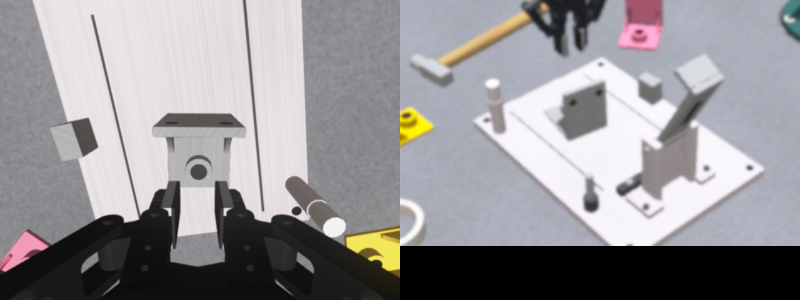

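Emit:
{"op": "move_arm", "data": {"plan": [[[0,0,0.6],[0,0,0]],[[0,0,0.6],[0,0,0]],[[0,0,0.45],[0,0,0]],[[0.15,0,0],[0,0,0]],[[0.15,0,0],[0,0,0]]]}}

```text
time_s: 3.2
position: [544.2, -164.4, 86.7]
tcp_rot: [0.815, 0.579, 0.0, 0.001]
ft_force: [0.9, -0.3, 0.2]
width: 21.5
grasp_force: 0.0
```

Emit:
{"op": "move_arm", "data": {"plan": [[[0.15,0,0],[0,0,0]],[[0.15,0,0],[0,0,0]],[[0.15,0,0],[0,0,0]],[[0.15,0,0],[0,0,0]],[[0.15,0,0],[0,0,0]]]}}

```text
time_s: 3.7
position: [554.2, -135.0, 85.7]
tcp_rot: [0.815, 0.58, 0.0, 0.001]
ft_force: [-0.1, -1.5, 0.8]
width: 21.4
grasp_force: 0.6
```

Run:
```python
from h import *
from cell import *
c=capture("side");cv2.imwrite("pics/v2.png",cv2.resize(c["frame"][180:340,180:420,::-1],(720,480)))
```

```text
(no output)
```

View pics/v2.png

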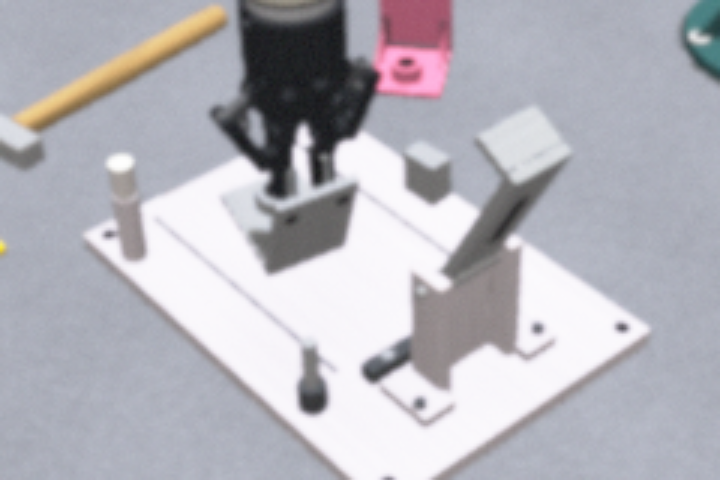

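Emit:
{"op": "move_arm", "data": {"plan": [[[0.12,0,0.06],[0,0,0]],[[0.12,0,0.07],[0,0,0]],[[0.12,0,0.08],[0,0,0]],[[0.1,0,0.08],[0,0,0]],[[0.1,0,0.08],[0,0,0]]]}}

```text
time_s: 4.25
position: [560.9, -113.7, 69.8]
tcp_rot: [0.815, 0.58, -0.0, -0.0]
ft_force: [-0.2, -0.6, 0.8]
width: 21.3
grasp_force: 0.1
```

Emit:
{"op": "move_arm", "data": {"plan": [[[0.1,0,0.08],[0,0,0]],[[0.1,0,0.08],[0,0,0]],[[0.08,0,0.08],[0,0,0]],[[0,0,0],[0,0,0]],[[0,0,0],[0,0,0]]]}}

```text
time_s: 4.75
position: [564.6, -103.7, 60.8]
tcp_rot: [0.815, 0.58, -0.0, -0.0]
ft_force: [0.2, -0.6, 0.3]
width: 21.8
grasp_force: 0.0
```

Run:
```python
from h import *
from cell import *
c=capture("side");cv2.imwrite("pics/v3.png",cv2.resize(c["frame"][180:340,180:420,::-1],(720,480)))
```

```text
(no output)
```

View pics/v3.png

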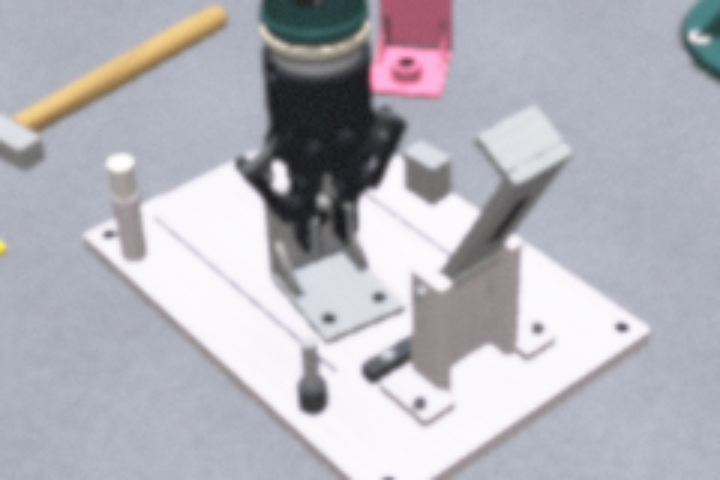

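Emit:
{"op": "move_arm", "data": {"plan": [[[0,0,-0.8],[0,0,0]],[[0,0,-0.8],[0,0,0]],[[0,0,-0.8],[0,0,0]],[[0,0,-0.8],[0,0,0]],[[0,0,0],[0,0,0]]]}}

```text
time_s: 5.3
position: [567.6, -104.8, 195.8]
tcp_rot: [0.815, 0.58, 0.004, 0.005]
ft_force: [0.5, -0.4, 1.4]
width: 21.3
grasp_force: 0.0
```

Emit:
{"op": "move_arm", "data": {"plan": [[[-0.8,0,0],[0,0,0]],[[-0.8,0,0],[0,0,0]],[[-0.8,0,0],[0,0,0]],[[-0.5,0,0],[0,0,0]],[[0,0,0],[0,0,0]]], "jaw": -0.1}}

```text
time_s: 5.8
position: [525.4, -215.7, 188.1]
tcp_rot: [0.816, 0.578, -0.001, -0.0]
ft_force: [0.2, -0.1, 0.6]
width: 38.1
grasp_force: 0.0
```

Run:
```python
from h import *
from cell import *
F=np.load("fix.npz");ex,ey=F["ex"],F["ey"];o=F["o"]-10*ex;np.savez("fix2.npz",o=o,ex=ex,ey=ey)
s=get_state();print(s["position"],(s["position"][:2]-o)@np.c_[ex,ey])
for n in("wrist","side","top"):
    c=capture(n);np.savez(n+"2.npz",**c);q=cloud(c).reshape(-1,3);q=q[~np.isnan(q[:,0])]
    q=np.c_[(q[:,:2]-o)@ex,(q[:,:2]-o)@ey,q[:,2]]
    for nm,b in(("foot",(q[:,2]>21)&(q[:,2]<31)&(q[:,1]>-60)&(q[:,1]<25)&(abs(q[:,0]-20)<60)),("uptop",(q[:,2]>85)&(q[:,2]<115)&(q[:,1]>-100)&(q[:,1]<-55)&(abs(q[:,0])<80))):
        if b.sum()<20:continue
        r=cv2.minAreaRect(q[b][:,:2].astype(np.float32));print(n,nm,b.sum(),np.round(r,1) if 0 else (np.round(r[0],1),np.round(r[1],1),round(r[2],1)),np.median(q[b],0).round(1),np.percentile(q[b],2,0).round(),np.percentile(q[b],98,0).round())
c=np.load("wrist2.npz");cv2.imwrite("pics/v4.png",c["frame"][:,:,::-1])
```

```text
[ 525.44508876 -215.74311823  188.07498334] [   3.01197869 -163.21052057]
wrist foot 6555 (array([ 20.8, -37. ]), array([54.5, 70.1]), 81.2) [ 21.1 -30.3  23.8] [-11. -57.  22.] [55. -9. 27.]
wrist uptop 2853 (array([ 15.8, -70.3]), array([22.1, 69.5]), 81.2) [ 15.6 -75.1  99.5] [-18. -85.  86.] [ 46. -60. 102.]
side foot 642 (array([ 19. , -26.1]), array([ 73.7, 108.4]), 82.0) [ 25.2 -24.1  24.9] [ -9. -58.  22.] [60.  9. 29.]
side uptop 249 (array([ 17.5, -70.3]), array([25.8, 70.4]), 79.6) [ 19.2 -75.   93.7] [-17. -84.  86.] [ 49. -59. 103.]
top foot 498 (array([ 23.1, -19.7]), array([ 80.3, 110.9]), 88.6) [ 22.  -22.7  24.3] [-17. -58.  21.] [63. 13. 30.]
top uptop 114 (array([ 17.5, -68.5]), array([21. , 70.9]), 81.3) [ 16.1 -72.1  96. ] [-17. -82.  85.] [ 48. -58. 105.]
```

View pics/v4.png

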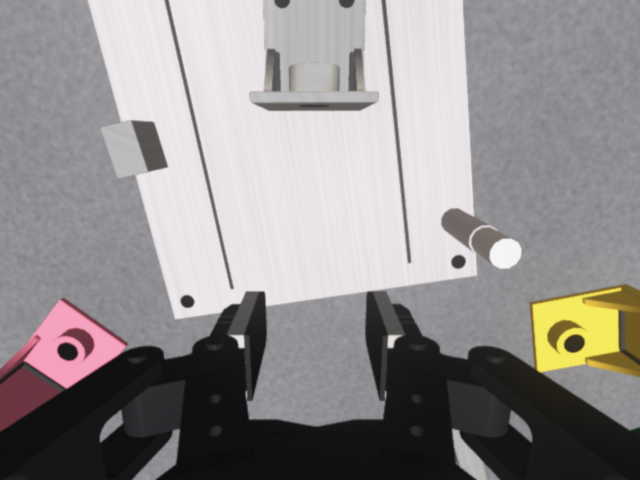

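Emit:
{"op": "move_arm", "data": {"plan": [[[0,0,0.7],[0,0,-0.8]],[[0,0.18,0.8],[0,0,-0.76]],[[0,0.17,0.8],[0,0,0]],[[0,0,0.8],[0,0,0]],[[0,0,0.6],[0,0,0]]]}}

```text
time_s: 6.45
position: [539.9, -214.4, 38.3]
tcp_rot: [0.767, 0.642, -0.0, -0.001]
ft_force: [0.1, 0.1, 0.7]
width: 38.4
grasp_force: 0.0
```

Emit:
{"op": "move_arm", "data": {"plan": [[[0.5,0,0.1],[0,0,0]],[[0.5,0,0],[0,0,0]],[[0.3,0,0],[0,0,0]],[[0,0,0],[0,0,0]],[[0,0,0],[0,0,0]]]}}

```text
time_s: 6.95
position: [550.0, -165.0, 37.4]
tcp_rot: [0.767, 0.642, -0.0, 0.001]
ft_force: [-0.2, -0.3, 0.1]
width: 38.2
grasp_force: 0.0
```

```bash
cat > st.py <<'E'
from h import *
from cell import *
F=np.load("fix2.npz");ex,ey,o=F["ex"],F["ey"],F["o"]
def tool():
    s=get_state();q=s["tcp_rot"];print("t",s["time_s"],"fix xy",((s["position"][:2]-o)@np.c_[ex,ey]).round(1),"z",s["position"][2].round(1),"yawerr",round(2*np.arctan2(q[1],q[0])-1.3887,3),"f",np.round(s["ft_force"],1))
def up(lo,hi,names=("side","top","wrist")):
  for n in names:
    q=cloud(capture(n)).reshape(-1,3);q=q[~np.isnan(q[:,0])]
    q=np.c_[(q[:,:2]-o)@ex,(q[:,:2]-o)@ey,q[:,2]]
    for nm,b in (("foot",(q[:,2]>21)&(q[:,2]<28)&(q[:,1]>lo+35)&(q[:,1]<43)&(abs(q[:,0]-15)<50)),("uptop",(q[:,2]>88)&(q[:,2]<112)&(q[:,1]>lo)&(q[:,1]<hi)&(abs(q[:,0])<70))):
      if b.sum()<20:continue
      r=cv2.minAreaRect(q[b][:,:2].astype(np.float32));print(n,nm,b.sum(),np.round(r[0],1),np.round(r[1],1),round(r[2],1),np.percentile(q[b],2,0).round(),np.percentile(q[b],98,0).round())
E
python3 -c "
from st import *
tool()"
```

```text
t 6.95 fix xy [  17.9 -108.8] z 37.4 yawerr 0.006 f [-0.2 -0.3  0.1]
```

Emit:
{"op": "move_arm", "data": {"plan": [[[0.2,0,0],[0,0,0]],[[0.15,0,0],[0,0,0]],[[0.15,0,0],[0,0,0]],[[0.15,0,0],[0,0,0]],[[0.15,0,0],[0,0,0]]]}}

```text
time_s: 7.45
position: [556.1, -134.4, 38.0]
tcp_rot: [0.767, 0.641, 0.0, 0.002]
ft_force: [0.6, -5.4, 3.1]
width: 38.4
grasp_force: 0.0
```

Emit:
{"op": "move_arm", "data": {"plan": [[[0.1,0,0],[0,0,0]],[[0.1,0,0],[0,0,0]],[[0.08,0,0],[0,0,0]],[[0.05,0,0],[0,0,0]],[[0,0,0],[0,0,0]]]}}

```text
time_s: 7.95
position: [558.1, -121.2, 38.0]
tcp_rot: [0.767, 0.641, -0.0, 0.001]
ft_force: [0.8, -4.8, 4.3]
width: 38.6
grasp_force: 0.0
```

```bash
python3 -c "
from st import *
tool();up(-80,-30)"
```

```text
t 7.95 fix xy [ 18.  -64.3] z 38.0 yawerr 0.004 f [ 0.8 -4.8  4.3]
side foot 646 [16.7 -2.3] [84.9 73.5] 89.8 [-13. -42.  22.] [52. 36. 28.]
side uptop 463 [ 15.7 -53.9] [ 48.5 109.1] 86.8 [-34. -76.  88.] [ 69. -36. 111.]
top foot 274 [21.6  3.3] [96.8 82.9] 10.2 [-18. -40.  21.] [53. 41. 28.]
top uptop 39 [ -6.3 -49.2] [54.4 24.5] 62.1 [-19. -78.  89.] [ 14. -32. 109.]
wrist foot 37873 [12.9 -0.6] [94.9 87.2] 0.0 [-18. -38.  22.] [48. 39. 27.]
wrist uptop 41544 [ 13.5 -53.8] [112.9  47.5] 0.1 [-36. -74.  89.] [ 68. -33. 112.]
```

Emit:
{"op": "move_arm", "data": {"plan": [[[0.05,0,0],[0,0,0]],[[0.05,0,0],[0,0,0]],[[0.05,0,0],[0,0,0]],[[0,0,0],[0,0,0]],[[0,0,0],[0,0,0]]]}}

```text
time_s: 8.6
position: [559.2, -117.6, 38.6]
tcp_rot: [0.767, 0.641, -0.001, 0.003]
ft_force: [-2.5, -10.7, 7.2]
width: 38.6
grasp_force: 0.0
```

Emit:
{"op": "move_arm", "data": {"plan": [[[0.04,0,0],[0,0,0]],[[0.03,0,0],[0,0,0]],[[0,0,0],[0,0,0]],[[0,0,0],[0,0,0]],[[0,0,0],[0,0,0]]]}}

```text
time_s: 9.1
position: [559.4, -116.8, 39.4]
tcp_rot: [0.768, 0.641, -0.002, 0.004]
ft_force: [-4.7, -14.5, 9.9]
width: 38.2
grasp_force: 0.0
```

```bash
python3 -c "
from st import *
tool();c=capture('wrist');np.savez('wrist3.npz',**c);cv2.imwrite('pics/v5.png',c['frame'][:,:,::-1])"
```

```text
t 9.1 fix xy [ 18.5 -59.8] z 39.4 yawerr 0.002 f [ -4.7 -14.5   9.9]
```

View pics/v5.png

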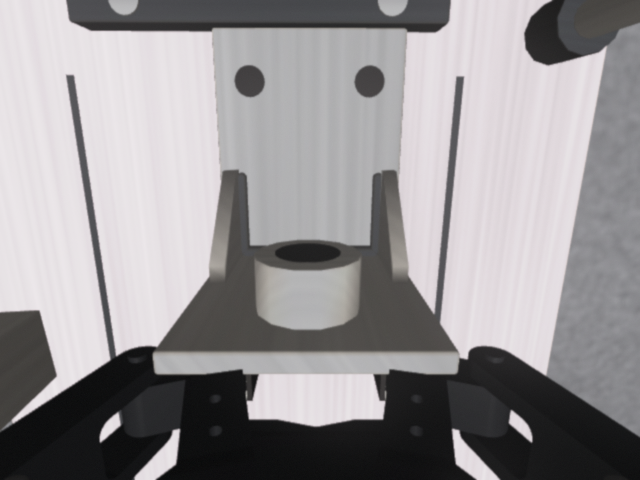

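Emit:
{"op": "move_arm", "data": {"plan": [[[-0.2,0,0],[0,0,0]],[[-0.6,0,0],[0,0,0]],[[-0.6,0,0],[0,0,0]],[[0,0,-0.5],[0,0,0]],[[0,0,-0.8],[0,0,0]]]}}

```text
time_s: 9.65
position: [546.2, -165.3, 84.9]
tcp_rot: [0.767, 0.641, -0.001, -0.005]
ft_force: [0.7, 0.2, -0.2]
width: 38.1
grasp_force: 0.0
```

Emit:
{"op": "move_arm", "data": {"plan": [[[0,0,-0.8],[0,0,0]],[[0,0,-1],[0,0,0]],[[0,0,-1],[0,0,0]],[[0,0,-1],[0,0,0]],[[0,0,-1],[0,0,0]]], "jaw": -1}}

```text
time_s: 10.15
position: [548.7, -165.3, 281.0]
tcp_rot: [0.767, 0.642, 0.0, -0.002]
ft_force: [0.7, -1.6, 0.1]
width: 0.1
grasp_force: 0.0
```

```bash
python3 -c "
from st import *
tool();up(-80,-30)
for n in ('top','side'):
    q=cloud(capture(n)).reshape(-1,3);q=q[~np.isnan(q[:,0])]
    q=np.c_[(q[:,:2]-o)@ex,(q[:,:2]-o)@ey,q[:,2]];g=q[(q[:,2]>200)&(q[:,1]>60)&(q[:,1]<180)&(abs(q[:,0])<60)];print(np.percentile(g,[2,50,98],axis=0).round())
"
```

```text
t 10.15 fix xy [  16.8 -109.4] z 281.0 yawerr 0.006 f [ 0.7 -1.6  0.1]
side foot 616 [17.6 -2.5] [84.  71.1] 89.3 [-12. -40.  22.] [52. 36. 28.]
side uptop 195 [ 17.5 -39.7] [17.8 70.4] 88.6 [-16. -47.  88.] [ 52. -32. 104.]
top foot 419 [15.  11.6] [64.9 96.9] 86.1 [-18. -20.  21.] [51. 42. 28.]
wrist foot 5611 [15.2  1.7] [70.  82.7] 0.2 [-18. -35.  22.] [49. 42. 27.]
wrist uptop 948 [ 15.4 -38.2] [69.5 16.4] 0.4 [-17. -46.  88.] [ 48. -31. 102.]
[[-26. 117. 207.]
 [ -4. 134. 242.]
 [ 22. 153. 253.]]
[[-24. 118. 203.]
 [  5. 137. 240.]
 [ 26. 152. 253.]]
```

```bash
python3 -c "
from st import *
c=np.load('wrist3.npz');f=c['frame'].mean(2)
for cols in ((90,205),(222,240),(275,345),(380,400),(410,440)):
    print(cols,f[14:42,cols[0]:cols[1]].mean(1).round().astype(int))
for v,h in ((23,30),(29,24),(31,16),(29,16)):
    w=ray(c,[[309,v]],h)[0];print(v,h,((w[:2]-o)@np.c_[ex,ey]).round(1))
"
```

```text
(90, 205) [ 85  81  80  80  80  79  77  71  60  51  48  48  48  48  49  52  97 178
 218 227 228 228 228 228 228 228 228 228]
(222, 240) [ 77  77  77  78  78  77  75  71  61  49  44  44  46  82 145 172 179 180
 181 181 181 181 181 181 181 181 181 182]
(275, 345) [ 77  77  77  77  77  77  75  72  64  51  44  42  44  81 145 168 174 176
 176 176 176 176 176 176 176 176 177 177]
(380, 400) [145 119  92  80  78  78  77  74  70  58  48  44  45  66 117 156 171 175
 175 175 175 175 175 175 175 175 175 175]
(410, 440) [ 80  80  80  80  79  79  78  77  73  62  51  47  47  47  48  49  56  90
 158 208 222 224 224 224 224 224 224 224]
23 30 [15.2 43.1]
29 24 [15.1 42.5]
31 16 [15.  43.6]
29 16 [15.  44.3]
```

Emit:
{"op": "move_arm", "data": {"plan": [[[0.2,-0.1,-0.6],[0,0,0]],[[1,-0.1,0],[0,0,0]],[[1,-0.1,0],[0,0,0]],[[1,-0.1,0],[0,0,0]],[[1,0,0],[0,0,0]]]}}

```text
time_s: 10.9
position: [562.0, 3.1, 301.8]
tcp_rot: [0.767, 0.642, -0.002, -0.002]
ft_force: [0.7, -0.3, -0.3]
width: -0.0
grasp_force: 0.0
```

Emit:
{"op": "move_arm", "data": {"plan": [[[1,0,0],[0,0,0]],[[1,0,0],[0,0,0]],[[1,0,0],[0,0,0]],[[0.8,0,0],[0,0,0]],[[0,0,0],[0,0,0]]]}}

```text
time_s: 11.4
position: [589.0, 155.1, 300.6]
tcp_rot: [0.765, 0.644, -0.002, -0.003]
ft_force: [0.3, -0.0, 0.2]
width: -0.1
grasp_force: 0.0
```

```bash
python3 -c "
from st import *
tool()"
```

```text
t 11.4 fix xy [ -1.6 213. ] z 300.6 yawerr 0.01 f [ 0.3 -0.   0.2]
```

Emit:
{"op": "move_arm", "data": {"plan": [[[0,0,0.8],[0,0,0]],[[0,0,0.8],[0,0,0]],[[0,0,0.8],[0,0,0]],[[-0.5,0,0],[0,0,0]],[[-0.5,0,0],[0,0,0]]]}}

```text
time_s: 11.9
position: [580.6, 110.5, 203.9]
tcp_rot: [0.767, 0.642, -0.004, -0.003]
ft_force: [-1.0, -0.5, 0.1]
width: -0.2
grasp_force: 0.0
```

Emit:
{"op": "move_arm", "data": {"plan": [[[-0.25,0,0],[0,0,0]],[[-0.25,0,0],[0,0,0]],[[-0.25,0,0],[0,0,0]],[[-0.25,0,0],[0,0,0]],[[-0.25,0,0],[0,0,0]]]}}

```text
time_s: 12.4
position: [574.3, 62.2, 211.0]
tcp_rot: [0.767, 0.642, 0.001, 0.0]
ft_force: [-2.6, 3.4, 10.6]
width: -0.1
grasp_force: 1.5
```

Emit:
{"op": "move_arm", "data": {"plan": [[[-0.25,0,0],[0,0,0]],[[-0.25,0,0],[0,0,0]],[[-0.25,0,0],[0,0,0]],[[-0.2,0,0],[0,0,0]],[[-0.2,0,0],[0,0,0]]]}}

```text
time_s: 12.9
position: [565.7, 16.1, 208.3]
tcp_rot: [0.767, 0.641, -0.0, -0.0]
ft_force: [0.1, 0.6, -0.8]
width: 0.3
grasp_force: 0.4
```

```bash
python3 -c "
from st import *
tool();c=capture('side');cv2.imwrite('pics/v6.png',cv2.resize(c['frame'][130:340,180:460,::-1],(700,525)))"
```

```text
t 12.9 fix xy [ 0.6 72.1] z 208.3 yawerr 0.004 f [ 0.1  0.6 -0.8]
```

View pics/v6.png

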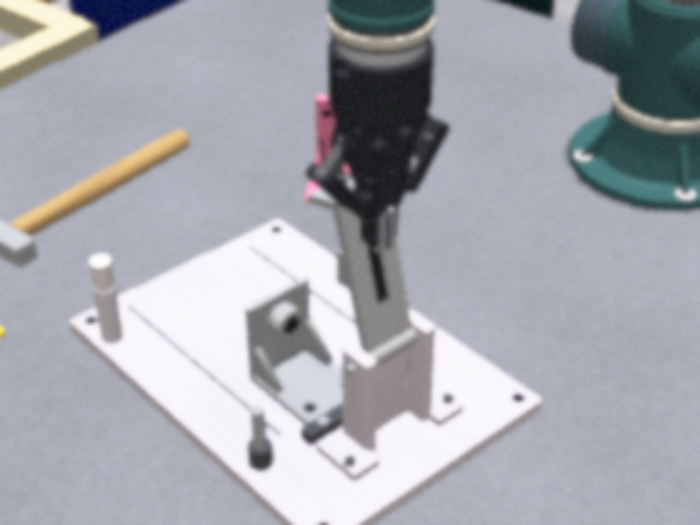

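Emit:
{"op": "move_arm", "data": {"plan": [[[-0.2,0,0],[0,0,0]],[[-0.2,0,0],[0,0,0]],[[-0.2,0,0],[0,0,0]],[[-0.15,0,0],[0,0,0]],[[0,0,0],[0,0,0]]]}}

```text
time_s: 13.45
position: [560.6, -13.7, 208.9]
tcp_rot: [0.768, 0.641, -0.0, 0.0]
ft_force: [-0.2, -0.2, 0.1]
width: 0.0
grasp_force: 0.0
```

Emit:
{"op": "move_arm", "data": {"plan": [[[0,0,-0.5],[0,0,0]],[[0,0,-0.5],[0,0,0]],[[0,0,0],[0,0,0]],[[0,0,0],[0,0,0]],[[0,0,0],[0,0,0]]]}}

```text
time_s: 13.95
position: [560.2, -12.5, 247.4]
tcp_rot: [0.767, 0.642, -0.001, -0.001]
ft_force: [-0.2, -0.6, 0.5]
width: 0.1
grasp_force: 0.0
```

Emit:
{"op": "move_arm", "data": {"plan": [[[1,0,0],[0,0,0]],[[1,0,0],[0,0,0]],[[1,0,0],[0,0,0]],[[0.5,0,0],[0,0,0]],[[0,0,0],[0,0,0]]]}}

```text
time_s: 14.45
position: [584.9, 127.9, 246.8]
tcp_rot: [0.766, 0.643, -0.001, -0.001]
ft_force: [-0.5, -0.2, -1.2]
width: -0.2
grasp_force: 0.0
```

Emit:
{"op": "move_arm", "data": {"plan": [[[0,0,0],[0,0,0]],[[0,0,0],[0,0,0]],[[0,0,0],[0,0,0]],[[0,0,0],[0,0,0]],[[0,0,0],[0,0,0]]]}}

```text
time_s: 14.95
position: [585.5, 124.4, 249.1]
tcp_rot: [0.768, 0.641, 0.0, 0.0]
ft_force: [0.4, 0.4, 0.7]
width: 0.1
grasp_force: 0.0
```

Emit:
{"op": "move_arm", "data": {"plan": [[[0,0,0],[0,0,0]],[[0,0,0],[0,0,0]],[[0,0,0],[0,0,0]],[[0,0,0],[0,0,0]],[[0,0,0],[0,0,0]]]}}

```text
time_s: 15.45
position: [585.5, 125.2, 248.9]
tcp_rot: [0.767, 0.642, -0.0, 0.0]
ft_force: [-0.2, -0.8, 0.0]
width: -0.0
grasp_force: 0.0
```

Emit:
{"op": "move_arm", "data": {"plan": [[[0,0,0],[0,0,0]],[[0,0,0],[0,0,0]],[[0,0,0],[0,0,0]],[[0,0,0],[0,0,0]],[[0,0,0],[0,0,0]]]}}

```text
time_s: 15.95
position: [585.5, 125.1, 248.9]
tcp_rot: [0.767, 0.641, -0.0, 0.0]
ft_force: [-0.3, -0.4, -0.3]
width: -0.3
grasp_force: 0.0
```

```bash
python3 -c "
from st import *
tool()
for n in ('side','top'):
    c=capture(n);q=cloud(c).reshape(-1,3);q=q[~np.isnan(q[:,0])]
    q=np.c_[(q[:,:2]-o)@ex,(q[:,:2]-o)@ey,q[:,2]]
    g=q[(q[:,2]>95)&(q[:,2]<200)&(q[:,1]>-75)&(q[:,1]<60)&(abs(q[:,0])<22)];print(len(g),np.percentile(g,[2,50,98],axis=0).round(1),'slope',np.polyfit(g[:,1],g[:,2],1))
    if n=='side':cv2.imwrite('pics/v7.png',cv2.resize(c['frame'][130:340,180:460,::-1],(700,525)))"
```

```text
t 15.95 fix xy [  0.4 182.9] z 248.9 yawerr 0.004 f [-0.3 -0.4 -0.3]
692 [[-21.  -56.6 112.9]
 [  0.4   2.5 115.8]
 [ 21.3  57.2 118.6]] slope [7.75245280e-03 1.15625752e+02]
787 [[-2.110e+01 -5.470e+01  1.084e+02]
 [ 1.000e-01  1.600e+00  1.142e+02]
 [ 2.120e+01  5.760e+01  1.204e+02]] slope [2.50083666e-03 1.14187195e+02]
```

View pics/v7.png

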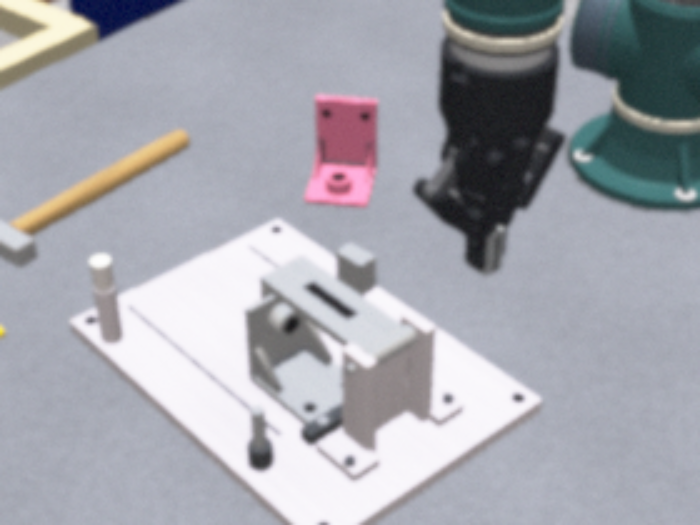

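The gauge is level on its rest: its top face is at 115 mm and its slope is under 0.01. The lip is behind the bracket, which stands home at the rail, and everything else on the plate is where it was.

```bash
python3 -c "
from cell import *
print(close_job())"
```

```text
the job is handed in; nothing more can be done
None
```

The job is handed in, with no verdict returned: by camera, the bracket is on its foot, square and flush with the stop rail (about 15 mm off its middle), the gauge is level on its rest with its lip behind the bracket, and nothing else appears to have moved.

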